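# Sort mixed bearings into their trays by seal

### The job

Sort the five mixed bearings on the bench: the two with black seals go into the blue tray, one to a bay, the two with red seals into the yellow tray, one to a bay, and the one with bare metal shields into the cardboard carton. Set each one down flat on the floor of its tray without dropping it, and leave the plug gauge and the grease jar standing where they are.

Things in the scene. Friction and masses are not known exactly. Their poses are not given: they have to be found in the camera images.
- black_1: Ball bearing lying flat on the bench: steel disc 47 mm across, 14 mm high, with a black rubber seal ring on its face, between the bright outer and inner rings; a black plug fills the bore, so grip the outer edge. About 0.1 kg, both faces alike. Origin at its centre, 7 mm above what it lies on; z is its axis, its yaw means nothing.
- black_2: Ball bearing lying flat on the bench: steel disc 47 mm across, 14 mm high, with a black rubber seal ring on its face, between the bright outer and inner rings; a black plug fills the bore, so grip the outer edge. About 0.1 kg, both faces alike. Origin at its centre, 7 mm above what it lies on; z is its axis, its yaw means nothing.
- red_1: Ball bearing lying flat on the bench: steel disc 47 mm across, 14 mm high, with a red seal ring on its face, between the bright outer and inner rings; a black plug fills the bore, so grip the outer edge. About 0.1 kg, both faces alike. Origin at its centre, 7 mm above what it lies on; z is its axis, its yaw means nothing.
- red_2: Ball bearing lying flat on the bench: steel disc 47 mm across, 14 mm high, with a red seal ring on its face, between the bright outer and inner rings; a black plug fills the bore, so grip the outer edge. About 0.1 kg, both faces alike. Origin at its centre, 7 mm above what it lies on; z is its axis, its yaw means nothing.
- metal_1: Ball bearing lying flat on the bench: steel disc 47 mm across, 14 mm high, with a bare metal shield on its face, so that all but the plug is silver; a black plug fills the bore, so grip the outer edge. About 0.1 kg, both faces alike. Origin at its centre, 7 mm above what it lies on; z is its axis, its yaw means nothing.
- blue_tray: Blue plastic open tray, fixed, 124 (its x) by 150 (its y) mm, 20 high, walls and floor 4 thick. A divider along x (4 thick, top 12 above the bench) makes two bays, each 116 (x) by 69 (y), centred at y = +36.5 and -36.5; fingers have room beside a bearing along x. Origin: centre of the underside on the bench, z up; a bearing lying in a bay has its centre at z = 11 mm.
- yellow_tray: Yellow plastic open tray, fixed, 124 (its x) by 150 (its y) mm, 20 high, walls and floor 4 thick. A divider along x (4 thick, top 12 above the bench) makes two bays, each 116 (x) by 69 (y), centred at y = +36.5 and -36.5; fingers have room beside a bearing along x. Origin: centre of the underside on the bench, z up; a bearing lying in a bay has its centre at z = 11 mm.
- carton: Low brown cardboard carton, open on top, fixed, 124 (its x) by 150 (its y) mm, 20 high, walls and floor 4 thick, one undivided space of 116 by 142. Origin: centre of the underside on the bench, z up; a bearing lying in it has its centre at z = 11 mm.
- plug_gauge: Bystander, loose: a small brass and steel plug gauge standing on end on a dark foot 32 mm across, 55 mm tall. Origin at the centre of its underside, z up.
- grease_jar: Bystander, loose: a small jar with a green label and white lid, 34 mm across, 42 mm tall, standing on the bench. Origin at the centre of its underside, z up.
There are look-alikes about, which are no part of the job. What is shaped like the red_2 but purple is not meant. Leave any turquoise look-alike of the black_1 alone.

How it is judged (in metres and radians):
At the end, for the whole second after the job is handed in: Black seals in the blue tray, red in the yellow, one per bay (centre 22 to 51 mm from the divider, within 40 mm of mid-bay along it); metal shields in the carton (within 40 mm in x, 53 in y). Each flat (0.12 rad, either face), centre 6 to 14.5 mm above the tray's underside, released, at rest (z of black_1 in the frame of blue_tray between 0.006 and 0.0145 m and angle between the z axis of each of black_1, black_2 and the z axis of blue_tray, either way round below 0.12 rad and x of black_1 in the frame of blue_tray between -0.04 and 0.04 m and z of black_2 in the frame of blue_tray between 0.006 and 0.0145 m and x of black_2 in the frame of blue_tray between -0.04 and 0.04 m and ((y of black_1 in the frame of blue_tray between 0.022 and 0.051 m and y of black_2 in the frame of blue_tray between -0.051 and -0.022 m) or (y of black_1 in the frame of blue_tray between -0.051 and -0.022 m and y of black_2 in the frame of blue_tray between 0.022 and 0.051 m)) and z of red_1 in the frame of yellow_tray between 0.006 and 0.0145 m and angle between the z axis of each of red_1, red_2 and the z axis of yellow_tray, either way round below 0.12 rad and x of red_1 in the frame of yellow_tray between -0.04 and 0.04 m and z of red_2 in the frame of yellow_tray between 0.006 and 0.0145 m and x of red_2 in the frame of yellow_tray between -0.04 and 0.04 m and ((y of red_1 in the frame of yellow_tray between 0.022 and 0.051 m and y of red_2 in the frame of yellow_tray between -0.051 and -0.022 m) or (y of red_1 in the frame of yellow_tray between -0.051 and -0.022 m and y of red_2 in the frame of yellow_tray between 0.022 and 0.051 m)) and z of metal_1 in the frame of carton between 0.006 and 0.0145 m and angle between the z axis of metal_1 and the z axis of carton, either way round below 0.12 rad and x of metal_1 in the frame of carton between -0.04 and 0.04 m and y of metal_1 in the frame of carton between -0.053 and 0.053 m and linear speed of each of black_1, black_2, red_1, red_2, metal_1 below 0.03 m/s and angular speed of each of black_1, black_2, red_1, red_2, metal_1 below 0.3 rad/s); the robot touches nothing.
It fails at once if the plug gauge is knocked over or pushed more than 25 mm (distance of plug_gauge from where it was at the start of the episode above 0.025 m or angle between plug_gauge's own z axis and vertical above 0.5 rad).
It fails at once if the grease jar is knocked over or pushed more than 25 mm (distance of grease_jar from where it was at the start of the episode above 0.025 m or angle between grease_jar's own z axis and vertical above 0.5 rad).
It fails at once if a bearing is dropped: let go so high that it falls faster than 0.7 m/s (about 25 mm of fall) ((linear speed of black_1 above 0.7 m/s and contact force between black_1 and anything else below 0.05 N and contact force between the fingers and black_1 below 0.05 N) or (linear speed of black_2 above 0.7 m/s and contact force between black_2 and anything else below 0.05 N and contact force between the fingers and black_2 below 0.05 N) or (linear speed of red_1 above 0.7 m/s and contact force between red_1 and anything else below 0.05 N and contact force between the fingers and red_1 below 0.05 N) or (linear speed of red_2 above 0.7 m/s and contact force between red_2 and anything else below 0.05 N and contact force between the fingers and red_2 below 0.05 N) or (linear speed of metal_1 above 0.7 m/s and contact force between metal_1 and anything else below 0.05 N and contact force between the fingers and metal_1 below 0.05 N)).
It also fails if it takes over 104 s, if anything falls off the work surface, if the arm or the gripper's body presses on something with over 40 N, if the wrist force passes 120 N, or if a joint passes its speed limit or range.

### The arm

A 6-joint arm with a two-finger parallel gripper is mounted at the origin on the work surface. World frame = base frame: x ahead of the robot, y to its left, z up, the work surface at z = 0. Lengths are in m, angles in degrees, forces in N, time in s.
With the tool pointing down it reaches from about 0.3 to 0.75 m from the base axis. Payload 8.5 kg.
Tool frame: the origin (TCP) lies midway between the tips of the shut fingers; the grasp point (between the pads) lies 19 mm behind it; z points along the fingers, y is the line along which they close (so a half turn about z gives the same grasp; the last joint's range is limited). The gripper opens to 85 mm and grips with 20 to 120 N. Pads are 22 mm wide; open, the fingers measure 114 mm over their backs; the gripper's body (76 mm by 85 mm) begins 54 mm behind the grasp point. The pads swing forward as they close: fully open they stand 13 mm farther back than shut.
Start: joints at [-79.143, 21.807, 74.336, -0, 83.858, -12.336], TCP at [0.217, -0.506, 0.231] pointing down, gripper open.
Joint ranges: [-178.18, 178.18], [-50.72, 133.34], [12.68, 142.11], [-81.47, 261.47], [9.98, 163.14], [-165.26, 165.26]. Speed limits (degrees/s): [136.94, 136.94, 180, 180, 180, 180].

### API

Orientations are given as a 3x3 rotation matrix whose columns are the frame's x, y, z axes.
In Python, from rig import env, get_image, close_job gives the robot as it stands.
- The arm moves only by the tool step_arm, never from a script. Its argument "targets" is a list of rows, each a list of 2 entries, a list of its own where there are three numbers: the shift along the tool's x, y, z as a fraction of full scale, then the turn, a rotation vector about the tool's x, y, z as a fraction of full scale. In form: [[[x, y, z], [wx, wy, wz]], ...]. A call has 1 to 10 rows; each row is the pose to reach, as a shift and turn from the pose commanded when the call began, along the tool's axes at that moment; what a row does not reach only later rows make up. Full scale, the value 1, is 0.3 m for a shift and 45 degrees for a turn. A row lasts 1/12 s, in which the tool goes at most 41.7 mm and 7.16 degrees, less where a joint would pass 70% of its speed; a pose out of reach is approached as far as the arm can. A call with a number of a shift or a turn outside -1 to 1 is refused whole. A call with a gripper value outside its range is refused whole. "jaw" is the finger opening in mm, from 0 to 85.4, set as the call begins (left out, the last holds). The fingers move at their own pace and stop on an object; "grip_force" is the grip in N (left out, the last holds). Time passes only in rows, so rows that repeat a pose let the fingers close. It gives the time, the measured TCP pose, the force, the opening and the grip force at its end, in the units of the state.
- env.observe(): the state, without advancing time (a new reading comes with each control period).
- get_image(name): name is "side" or "top" or "wrist"; returns a dict with "img" (420x560x3 uint8, red, green, blue), "z_map" (420x560 float32, m along the optical axis (not along the pixel's ray), 0 where there is no reading), "intrinsics" (3x3 intrinsics, pixels), "rvec" (rotation vector, rad) and "tvec" (3), from world to camera coordinates, as OpenCV has them. Camera axes: x right, y down, z forward; pixel columns grow to the right and rows downward; lengths in m; the calibration is good to about 2 mm. The wrist camera is an equidistant fisheye: a pixel r from the principal point sees the ray r / f radians off the axis. A picture is of the moment at which its call begins.
- close_job(): hands the job in; it is judged then, once.
The state is a dict: "time_s": time; "q": joint angles; "qvel": joint speeds; "joint_efforts": joint torques, N m; "position": TCP position; "tool_rot": TCP orientation; "ft_force": force on the tool from outside, world axes, zero at the start; "wrist_torque": the same for the moment, N m; "grip_width": finger opening in m; "gripper_force": force on a finger pad.
Only numpy, scipy, OpenCV 4.12 (cv2) and the standard library are available. Lean on these libraries where they do the work, as an engineer would, in place of code of your own. Each camera call takes 0.05 s, during which the arm holds its last target. There are 200 camera calls.

## Working session

There is one attempt and no reset: what is moved stays moved. The work goes in short steps, Python scripts to look and compute and a tool call to move; the robot and the scene stay as the last step left them, time stands still between calls to the robot, and variables do not carry over. Pictures are saved under pics/ and viewed, at most 14 in all, crops included, and the job is handed in when it is done.

Besides the shell and the picture viewer there is one more tool, called after "Request:" as a command line: name --argument value ..., lists and objects as JSON in quotes. step_arm: Moves the arm, as the interface text tells. Its arguments: {"type":"object","properties":{"targets":{"type":"array","items":{"type":"array"}},"jaw":{"type":"number"},"grip_force":{"type":"number"}},"required":["targets"]}

```bash
ls; mkdir -p pics; python3 - <<'E'
from rig import env,get_image
import cv2,numpy as np
s=env.observe();print(s['time_s'],s['position'],s['tool_rot'],s['grip_width'])
for n in('top','side'):
    d=get_image(n);np.savez(f'{n}.npz',**d);cv2.imwrite(f'pics/{n}0.png',d['img'][...,::-1]);print(n,d['intrinsics'],d['rvec'],d['tvec'])
E
```

```text
pics
0.0 [ 0.21651681 -0.5052601   0.230695  ] [[ 9.19196846e-01  3.93798220e-01 -3.46507535e-04]
 [ 3.93798294e-01 -9.19195746e-01  1.44367921e-03]
 [ 2.50010052e-04 -1.46347945e-03 -9.99998898e-01]] 0.08526815880889811
top [[401.16480216   0.         284.05353461]
 [  0.         401.16480216 213.05013562]
 [  0.           0.           1.        ]] [ 2.14594941 -2.16726334  0.15559245] [-0.01630337  0.52979908  0.76456614]
side [[459.06831047   0.         281.33174255]
 [  0.         459.06831047 212.40731987]
 [  0.           0.           1.        ]] [ 0.54260133 -2.63479413  1.2664932 ] [0.45652731 0.18158814 0.77313789]
```

View pics/top0.png

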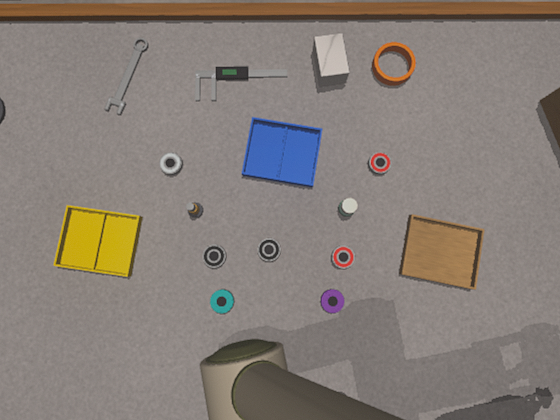

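View pics/side0.png

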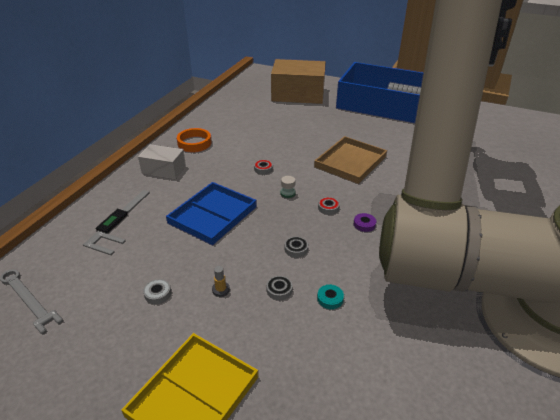

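Top view: black seals at (214,257) and (269,250), red seals at (379,163) and (343,257). The silver one, probably metal_1, is at (171,163). The turquoise (222,301) and purple (332,301) rings are look-alikes and stay put. Blue tray is at (283,153), yellow at (98,242), carton at (442,252), plug gauge at (195,210) and jar at (348,207).

```bash
cat > h.py <<'E'
import numpy as np,cv2
def cam(d):
    R=cv2.Rodrigues(d['rvec'])[0];return d['intrinsics'],R,np.asarray(d['tvec']).ravel()
def ray(d,uv,z):
    K,R,t=cam(d);c=-R.T@t
    r=R.T@np.linalg.inv(K)@np.array([uv[0],uv[1],1.]);return c+r*(z-c[2])/r[2]
def cloud(d):
    K,R,t=cam(d);h,w=d['z_map'].shape;v,u=np.mgrid[:h,:w]
    p=np.stack([(u-K[0,2])/K[0,0],(v-K[1,2])/K[1,1],np.ones((h,w))],-1)*d['z_map'][...,None]
    return (p-t)@R
E
python3 - <<'E'
from h import *
D={n:dict(np.load(n+'.npz')) for n in('top','side')}
d=D['top'];P=cloud(d);img=d['img'];hsv=cv2.cvtColor(img,cv2.COLOR_RGB2HSV)
print('table z',np.median(P[300:320,100:180,2]))
tiles=[]
for nm,u,v in [('b1',214,257),('b2',269,250),('r1',379,163),('r2',343,257),('m',171,163),('teal',222,301),('purp',332,301)]:
    w=18;sl=np.s_[v-w:v+w,u-w:u+w];
    m=((P[sl][...,2]>.007)&(P[sl][...,2]<.025)).astype(np.uint8)
    n,l,st,ce=cv2.connectedComponentsWithStats(m);k=1+st[1:,4].argmax()
    c=ce[k]+[u-w,v-w];zz=np.median(P[sl][l==k][:,2])
    # plug
    g=(img[sl].max(-1)<60)&(np.hypot(*(np.mgrid[:2*w,:2*w][::-1]-ce[k][:,None,None]))<6)
    yy,xx=np.nonzero(g);pc=np.array([xx.mean()+u-w,yy.mean()+v-w]) if len(xx) else c
    print(nm,'mask',c.round(1),ray(d,c,.014)[:2].round(4),'plug',pc.round(1),ray(d,pc,.014)[:2].round(4),'z',zz.round(4),'dia',np.sqrt(st[k,4]*4/np.pi)*.0019)
    tiles.append(cv2.resize(img[sl],(190,190),interpolation=cv2.INTER_CUBIC))
tiles.append(tiles[-1]*0)
cv2.imwrite('pics/crop.png',np.vstack([np.hstack(tiles[:4]),np.hstack(tiles[4:])])[...,::-1])
for nm,u,v in [('blue',283,153),('yel',98,242),('cart',442,252)]:
    w=55;v0,u0=v-w,u-w;sl=np.s_[v0:v+w,u0:u+w]
    h=hsv[sl].astype(int);lo,hi=dict(blue=(100,125),yel=(20,35),cart=(8,20))[nm]
    m=((h[...,0]>=lo)&(h[...,0]<=hi)&(h[...,1]>90)).astype(np.uint8)
    n,l,st,ce=cv2.connectedComponentsWithStats(m);k=1+st[1:,4].argmax()
    cs,_=cv2.findContours((l==k).astype(np.uint8),0,2);pts=max(cs,key=cv2.contourArea).reshape(-1,2)
    W=np.array([ray(d,p+[u0,v0],.02)[:2] for p in pts]).astype(np.float32)
    (c,s,a)=cv2.minAreaRect(W);b=cv2.boxPoints((c,s,a))
    e=b[1]-b[0];e2=b[2]-b[1];L=e if np.hypot(*e)>np.hypot(*e2) else e2
    print(nm,np.round(c,4),np.round(s,4),'y-axis deg',np.degrees(np.arctan2(L[1],L[0])).round(1))
for nm,u,v,z in [('gauge',195,210,.055),('jar',348,207,.042)]:
    w=12;p=P[v-w:v+w,u-w:u+w].reshape(-1,3);q=p[p[:,2]>.03];print(nm,np.median(q,0).round(3),q[:,2].max().round(3))
# side check with plugs
s=D['side'];Q=cloud(s)
for nm,u,v in [('b1',279,287),('b2',296,245),('r1',263,166),('r2',329,205),('m',157,291)]:
    w=18;q=Q[v-w:v+w,u-w:u+w];q=q[(q[...,2]>.011)&(q[...,2]<.02)];r=cv2.minEnclosingCircle(q[:,:2].astype(np.float32));print('side',nm,np.round(r[0],4),round(r[1],4),np.median(q[:,2]).round(4))
E
```

```text
table z -0.0008449639264139189
b1 mask [214.1 256.1] [0.4462 0.1202] plug [213.3 255.6] [0.4473 0.1218] z 0.0136 dia 0.04409393361900178
b2 mask [269.  249.7] [0.4579 0.0095] plug [268.5 249.2] [0.459  0.0104] z 0.0137 dia 0.043622327186757126
r1 mask [380.  162.8] [ 0.6367 -0.2233] plug [380.3 162.2] [ 0.6379 -0.224 ] z 0.0133 dia 0.04260957555309728
r2 mask [343.1 257.1] [ 0.4416 -0.1403] plug [343.3 256.7] [ 0.4424 -0.1407] z 0.0137 dia 0.04419805167097214
m mask [170.7 163.4] [0.6388 0.2127] plug [169.4 162.7] [0.6404 0.2155] z 0.0134 dia 0.042663477631008924
teal mask [221.8 301.3] [0.3567 0.1037] plug [221.4 301.4] [0.3565 0.1046] z 0.0135 dia 0.04507334558661383
purp mask [332.5 301.1] [ 0.3545 -0.1164] plug [332.3 301. ] [ 0.3549 -0.116 ] z 0.0136 dia 0.0445089444948865
blue [ 0.6615 -0.0182] [0.1494 0.1266] y-axis deg 79.9
yel [0.48   0.3529] [0.157  0.1251] y-axis deg 81.1
cart [ 0.4515 -0.3388] [0.154  0.1238] y-axis deg 77.6
gauge [0.541 0.16  0.052] 0.829
jar [ 0.542 -0.151  0.041] 0.829
side b1 [0.4493 0.1219] 0.0245 0.0145
side b2 [0.4601 0.0113] 0.0245 0.0144
side r1 [ 0.6392 -0.2216] 0.0248 0.0147
side r2 [ 0.4427 -0.139 ] 0.0251 0.0146
side m [0.6419 0.216 ] 0.0238 0.0144
```

View pics/crop.png

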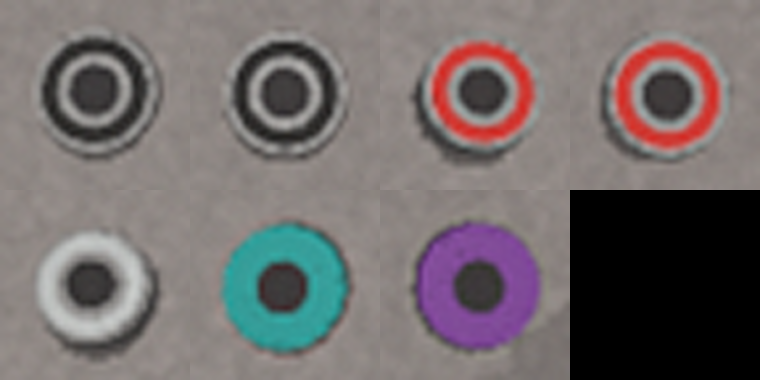

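The crop confirms it: two black seals, two red seals, one all-silver (171,163), and the turquoise and purple ones are left alone. Sizes and heights agree too: diameter about 45–49 mm, top at about 14 mm. I'll keep one grasp yaw, tool y at -10°, for all of them.

```bash
cat > go.py <<'E'
import sys,numpy as np
from scipy.spatial.transform import Rotation as Ro
from rig import env
# usage: go.py yaw x y z [x y z ...] -> fractions for waypoints from the present pose
a=np.radians(float(sys.argv[1]));s=env.observe();p=np.array(s['position']);R=np.array(s['tool_rot'])
c,k=np.cos(a),np.sin(a);T=np.array([[-k,c,0],[c,k,0],[0,0,-1.]]).T
w=Ro.from_matrix(R.T@T).as_rotvec(degrees=True)/45
print('t',round(s['time_s'],2),'pos',p.round(4),'w',round(s['grip_width'],4),'turn',w.round(3))
for q in np.array(sys.argv[2:],float).reshape(-1,3): print(q,(R.T@(q-p)/.3).round(3))
E
sed -i 's/T=np.array(\[\[-k,c,0\],\[c,k,0\],\[0,0,-1.\]\]).T/T=np.column_stack([[-k,c,0],[c,k,0],[0,0,-1.]])/' go.py
python3 go.py -10 0.36 -0.28 0.2 .4425 -.14 .12
```

```text
t 0.1 pos [ 0.2166 -0.5053  0.2308] w 0.085 turn [-1.000e-03 -1.000e-03 -1.262e+00]
[ 0.36 -0.28  0.2 ] [ 0.735 -0.502  0.103]
[ 0.4425 -0.14    0.12  ] [ 1.172 -0.822  0.371]
```

Request:
step_arm --targets '[[[0.735,-0.5,0.1],[0,0,-0.95]],[[0.735,-0.5,0.1],[0,0,-0.95]],[[0.735,-0.5,0.1],[0,0,-0.95]],[[0.735,-0.5,0.1],[0,0,-0.95]],[[0.735,-0.5,0.1],[0,0,-0.95]],[[0.735,-0.5,0.1],[0,0,-0.95]],[[0.735,-0.5,0.1],[0,0,-0.95]],[[0.735,-0.5,0.1],[0,0,-0.95]],[[0.735,-0.5,0.1],[0,0,-0.95]]]' --jaw 65 --grip_force 40

```text
time_s: 0.85
position: [0.3605, -0.2801, 0.2012]
tool_rot: [[0.406, 0.914, -0.0], [0.914, -0.406, 0.0], [0.0, -0.0, -1.0]]
ft_force: [1.3, -0.1, -0.8]
grip_width: 0.0648
gripper_force: 0.0
```

```bash
python3 go.py -10 .4425 -.14 .06
```

```text
t 0.85 pos [ 0.3605 -0.2801  0.2012] w 0.0648 turn [-0.001 -0.    -0.31 ]
[ 0.4425 -0.14    0.06  ] [0.538 0.06  0.471]
```

Request:
step_arm --targets '[[[0.54,0.06,0.2],[0,0,-0.31]],[[0.54,0.06,0.2],[0,0,-0.31]],[[0.54,0.06,0.2],[0,0,-0.31]],[[0.54,0.06,0.2],[0,0,-0.31]],[[0.54,0.06,0.3],[0,0,-0.31]],[[0.54,0.06,0.4],[0,0,-0.31]],[[0.54,0.06,0.47],[0,0,-0.31]],[[0.54,0.06,0.47],[0,0,-0.31]],[[0.54,0.06,0.47],[0,0,-0.31]]]'

```text
time_s: 1.6
position: [0.4425, -0.1411, 0.0601]
tool_rot: [[0.177, 0.984, -0.001], [0.984, -0.177, 0.001], [0.001, -0.002, -1.0]]
ft_force: [0.3, -0.3, 0.4]
grip_width: 0.065
gripper_force: 0.0
```

```bash
python3 go.py -10 .4425 -.14 .001; python3 - <<'E'
from rig import get_image
import cv2
cv2.imwrite('pics/w1.png',get_image('wrist')['img'][...,::-1])
E
```

```text
t 1.6 pos [ 0.4425 -0.1411  0.0601] w 0.065 turn [-0.002 -0.001 -0.004]
[ 0.4425 -0.14    0.001 ] [ 0.004 -0.     0.197]
```

View pics/w1.png

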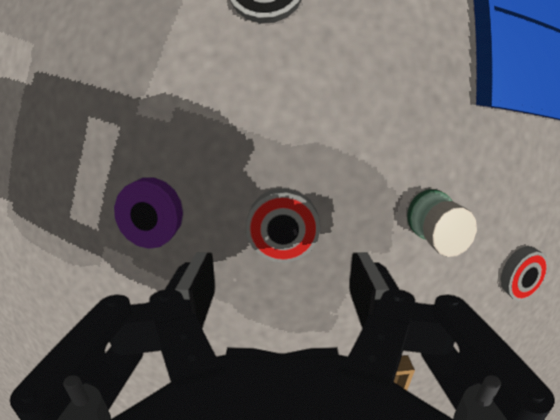

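The wrist view shows the red-sealed ring at (283,229), midway between the pads at x of about 213 and 351. The neighbours are well clear, so I descend.

Request:
step_arm --targets '[[[0.004,0,0.07],[0,0,0]],[[0.004,0,0.14],[0,0,0]],[[0.004,0,0.18],[0,0,0]],[[0.004,0,0.197],[0,0,0]],[[0.004,0,0.197],[0,0,0]]]'

```text
time_s: 2.07
position: [0.4432, -0.1397, 0.0017]
tool_rot: [[0.176, 0.984, 0.001], [0.984, -0.176, -0.0], [-0.0, 0.001, -1.0]]
ft_force: [-0.2, 0.4, 0.1]
grip_width: 0.065
gripper_force: 0.0
```

Request:
step_arm --targets '[[[0,0,0],[0,0,0]],[[0,0,0],[0,0,0]],[[0,0,0],[0,0,0]],[[0,0,0],[0,0,0]],[[0,0,0],[0,0,0]],[[0,0,0],[0,0,0]],[[0,0,0],[0,0,0]],[[0,0,0],[0,0,0]]]' --jaw 20

```text
time_s: 2.73
position: [0.4436, -0.1397, 0.0028]
tool_rot: [[0.175, 0.984, 0.002], [0.984, -0.175, -0.002], [-0.001, 0.003, -1.0]]
ft_force: [-1.6, -0.5, 6.1]
grip_width: 0.0451
gripper_force: 39.9
```

```bash
python3 go.py -10 .4425 -.14 .001
```

```text
t 2.73 pos [ 0.4436 -0.1397  0.0028] w 0.0451 turn [ 0.003  0.002 -0.002]
[ 0.4425 -0.14    0.001 ] [-0.002 -0.003  0.006]
```

Request:
step_arm --targets '[[[0,0,-0.03],[0,0,0]],[[0,0,-0.08],[0,0,0]],[[0,0,-0.15],[0,0,0]],[[0,0,-0.25],[0,0,0]],[[0,0,-0.32],[0,0,0]],[[0,0,-0.32],[0,0,0]]]'

```text
time_s: 3.23
position: [0.4446, -0.14, 0.1021]
tool_rot: [[0.175, 0.984, 0.007], [0.985, -0.175, -0.005], [-0.003, 0.008, -1.0]]
ft_force: [0.9, -0.7, -0.5]
grip_width: 0.0448
gripper_force: 41.2
```

```bash
python3 - <<'E'
from rig import get_image
import cv2,numpy as np
a=get_image('wrist')['img'];b=get_image('side')['img'][100:250,230:430]
cv2.imwrite('pics/w2.png',np.hstack([cv2.resize(a,(400,300)),cv2.resize(b,(400,300))])[...,::-1])
E
python3 go.py -10 0.476 .253 .1
```

```text
t 3.33 pos [ 0.4431 -0.1391  0.0984] w 0.0449 turn [ 0.003  0.001 -0.002]
[0.476 0.253 0.1  ] [ 1.306 -0.121 -0.007]
```

View pics/w2.png

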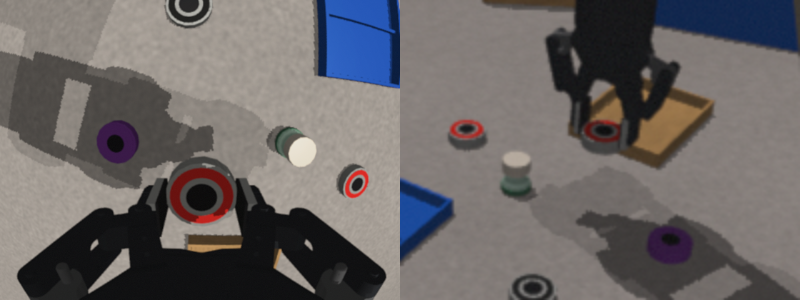

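Held red ring at (202,193) in the left half, hanging level. But the width reads 45 mm rather than 47, so I'll measure the bearing's offset in the grip from the wrist depth.

```bash
cat > held.py <<'E'
from h import *
from rig import env,get_image
d=get_image('wrist');s=env.observe();K,R,t=cam(d);np.savez('wr.npz',**d)
v,u=np.mgrid[:420,:560];x=(u-K[0,2])/K[0,0];y=(v-K[1,2])/K[1,1];r=np.hypot(x,y)+1e-9
k=np.tan(r)/r;P=np.stack([x*k,y*k,np.ones_like(x)],-1)*d['z_map'][...,None]
W=(P-t)@R;T=np.array(s['tool_rot']);L=(W-np.array(s['position']))@T   # tool coordinates
m=(np.abs(L[...,0])<.045)&(np.abs(L[...,1])<.021)&(L[...,2]>-.035)&(L[...,2]<.01)&(d['z_map']>0)
q=L[m];z=np.median(q[:,2]);q=q[np.abs(q[:,2]-z)<.003]
A=np.c_[q[:,:2],np.ones(len(q))];f=np.linalg.lstsq(A,q[:,2],rcond=None)[0]
print('pos',np.array(s['position']).round(4),'n',len(q),'top z(tool)',z.round(4),'tilt',f[:2].round(3),'x range',np.percentile(q[:,0],[0.5,99.5]).round(4))
b=m&(d['img'].max(-1)<45)&(np.abs(L[...,2]-z)<.004)&(np.abs(L[...,1])<.015)
print('plug',np.median(L[b],0).round(4),b.sum())
E
python3 held.py
```

```text
pos [ 0.4426 -0.1389  0.0974] n 6852 top z(tool) -0.0117 tilt [ 0.008 -0.002] x range [-0.0225  0.0226]
plug [-0.0001  0.0017 -0.0123] 1275
```

Centred within 2 mm and flat, with the underside 2.3 mm beyond the TCP. Next I carry it to the yellow tray's near bay at (0.475, 0.320).

Request:
step_arm --targets '[[[0.1,-0.01,-0.01],[0,0,0]],[[0.22,-0.03,-0.02],[0,0,0]],[[0.34,-0.04,-0.02],[0,0,0]],[[0.46,-0.05,-0.02],[0,0,0]],[[0.58,-0.06,-0.02],[0,0,0]],[[0.7,-0.07,-0.02],[0,0,0]],[[0.82,-0.08,-0.02],[0,0,0]],[[0.94,-0.1,-0.02],[0,0,0]],[[0.98,-0.1,-0.02],[0,0,0]],[[1.0,-0.1,-0.02],[0,0,0]]]'

```text
time_s: 4.22
position: [0.4653, 0.1634, 0.1022]
tool_rot: [[0.173, 0.985, -0.002], [0.985, -0.173, -0.0], [-0.0, -0.002, -1.0]]
ft_force: [0.7, -0.8, -1.4]
grip_width: 0.0451
gripper_force: 41.2
```

```bash
python3 go.py -10 .475 .32 .1 .475 .32 .0075
```

```text
t 4.22 pos [0.4653 0.1634 0.1022] w 0.0451 turn [-0.003  0.001  0.001]
[0.475 0.32  0.1  ] [ 0.52  -0.058  0.007]
[0.475  0.32   0.0075] [ 0.52  -0.058  0.316]
```

Request:
step_arm --targets '[[[0.12,-0.01,0],[0,0,0]],[[0.25,-0.03,0],[0,0,0]],[[0.38,-0.05,0],[0,0,0]],[[0.48,-0.06,0],[0,0,0]],[[0.52,-0.06,0.02],[0,0,0]],[[0.52,-0.06,0.1],[0,0,0]],[[0.52,-0.06,0.18],[0,0,0]],[[0.52,-0.06,0.23],[0,0,0]],[[0.52,-0.06,0.24],[0,0,0]],[[0.52,-0.06,0.24],[0,0,0]]]'

```text
time_s: 5.05
position: [0.4755, 0.3169, 0.03]
tool_rot: [[0.177, 0.984, -0.003], [0.984, -0.177, -0.001], [-0.002, -0.003, -1.0]]
ft_force: [0.1, 0.5, -1.8]
grip_width: 0.0448
gripper_force: 41.2
```

```bash
python3 go.py -10 .475 .32 .0075; python3 - <<'E'
from rig import get_image
import cv2
cv2.imwrite('pics/w3.png',get_image('wrist')['img'][...,::-1])
E
```

```text
t 5.05 pos [0.4755 0.3169 0.03  ] w 0.0448 turn [-0.003  0.002 -0.004]
[0.475  0.32   0.0075] [ 0.01  -0.003  0.075]
```

View pics/w3.png

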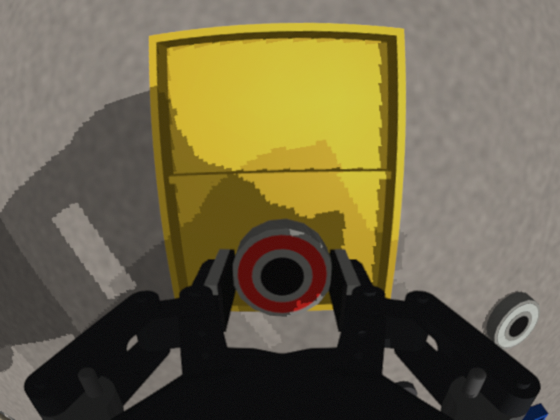

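The red ring at (283,272) is over the near bay, which spans the divider at y=172 to the wall at y≈310, and it is centred between the side walls. I set it down.

Request:
step_arm --targets '[[[0.01,0,0.03],[0,0,0]],[[0.01,0,0.055],[0,0,0]],[[0.01,0,0.07],[0,0,0]],[[0.01,0,0.075],[0,0,0]],[[0.01,0,0.075],[0,0,0]]]'

```text
time_s: 5.52
position: [0.476, 0.3212, 0.0083]
tool_rot: [[0.175, 0.985, -0.001], [0.985, -0.175, -0.0], [-0.0, -0.001, -1.0]]
ft_force: [-0.2, 0.7, 0.4]
grip_width: 0.0446
gripper_force: 41.2
```

Request:
step_arm --targets '[[[0,0,0],[0,0,0]],[[0,0,0],[0,0,0]],[[0,0,0],[0,0,0]],[[0,0,0],[0,0,0]],[[0,0,0],[0,0,0]],[[0,0,-0.05],[0,0,0]],[[0,0,-0.15],[0,0,0]],[[0,0,-0.27],[0,0,0]],[[0,0,-0.32],[0,0,0]],[[0,0,-0.32],[0,0,0]]]' --jaw 65

```text
time_s: 6.35
position: [0.4777, 0.322, 0.1087]
tool_rot: [[0.175, 0.984, 0.007], [0.985, -0.175, 0.003], [0.004, 0.006, -1.0]]
ft_force: [0.9, -0.2, 0.4]
grip_width: 0.0647
gripper_force: 0.0
```

```bash
python3 go.py -10 .641 .2155 .1 .641 .2155 .005
```

```text
t 6.35 pos [0.4777 0.322  0.1087] w 0.0647 turn [ 0.008 -0.005 -0.002]
[0.641  0.2155 0.1   ] [-0.254  0.598  0.032]
[0.641  0.2155 0.005 ] [-0.256  0.596  0.348]
```

Request:
step_arm --targets '[[[-0.05,0.12,0],[0,0,0]],[[-0.1,0.24,0],[0,0,0]],[[-0.15,0.36,0],[0,0,0]],[[-0.2,0.48,0],[0,0,0]],[[-0.255,0.6,0.02],[0,0,0]],[[-0.255,0.6,0.1],[0,0,0]],[[-0.255,0.6,0.18],[0,0,0]],[[-0.255,0.6,0.22],[0,0,0]],[[-0.255,0.6,0.22],[0,0,0]],[[-0.255,0.6,0.22],[0,0,0]]]'

```text
time_s: 7.18
position: [0.6396, 0.2146, 0.0384]
tool_rot: [[0.175, 0.985, -0.001], [0.985, -0.175, -0.0], [-0.0, -0.001, -1.0]]
ft_force: [0.0, 0.5, 0.8]
grip_width: 0.0652
gripper_force: 0.0
```

```bash
cat > look.py <<'E'
# plug of the bearing ahead of the open jaws, in the world, from the wrist depth
from h import *
from rig import env,get_image
d=get_image('wrist');s=env.observe();K,R,t=cam(d)
v,u=np.mgrid[:420,:560];x=(u-K[0,2])/K[0,0];y=(v-K[1,2])/K[1,1];r=np.hypot(x,y)+1e-9
W=(np.stack([x*np.tan(r)/r,y*np.tan(r)/r,np.ones_like(x)],-1)*d['z_map'][...,None]-t)@R
c=np.array(s['position'])[:2]
m=(np.hypot(W[...,0]-c[0],W[...,1]-c[1])<.03)&(W[...,2]>.009)&(W[...,2]<.022)
p=W[m];print('bearing',np.array(cv2.minEnclosingCircle(p[:,:2].astype(np.float32))[0]).round(4),'span',np.ptp(p[:,:2],axis=0).round(4),'z',np.median(p[:,2]).round(4),'rgb',np.median(d['img'][m],0))
E
python3 look.py; python3 go.py -10 .641 .2155 .005
```

```text
bearing [0.6429 0.2151] span [0.0466 0.0472] z 0.0136 rgb [83. 84. 81.]
t 7.23 pos [0.6402 0.2148 0.0396] w 0.0645 turn [ 0.001 -0.    -0.002]
[0.641  0.2155 0.005 ] [0.003 0.002 0.115]
```

Request:
step_arm --targets '[[[0,0.007,0.05],[0,0,0]],[[0,0.007,0.09],[0,0,0]],[[0,0.007,0.113],[0,0,0]],[[0,0.007,0.115],[0,0,0]],[[0,0.007,0.115],[0,0,0]]]'

```text
time_s: 7.65
position: [0.6419, 0.2141, 0.0043]
tool_rot: [[0.175, 0.985, -0.0], [0.985, -0.175, -0.0], [-0.0, -0.0, -1.0]]
ft_force: [-0.9, -0.0, 0.3]
grip_width: 0.065
gripper_force: 0.0
```

Request:
step_arm --targets '[[[0,0,0],[0,0,0]],[[0,0,0],[0,0,0]],[[0,0,0],[0,0,0]],[[0,0,0],[0,0,0]],[[0,0,0],[0,0,0]],[[0,0,-0.03],[0,0,0]],[[0,0,-0.1],[0,0,0]],[[0,0,-0.22],[0,0,0]],[[0,0,-0.32],[0,0,0]],[[0,0,-0.34],[0,0,0]]]' --jaw 20

```text
time_s: 8.48
position: [0.644, 0.2144, 0.1125]
tool_rot: [[0.175, 0.984, 0.009], [0.985, -0.175, 0.001], [0.003, 0.009, -1.0]]
ft_force: [0.8, 0.3, 0.1]
grip_width: 0.0449
gripper_force: 41.2
```

```bash
python3 held.py; python3 go.py -10 .56 0.0 .12 .4515 -.341 .12 .4515 -.341 .009
```

```text
pos [0.6436 0.2143 0.1112] n 6779 top z(tool) -0.0095 tilt [ 0.008 -0.002] x range [-0.021  0.024]
plug [ 0.0015  0.0016 -0.01  ] 1283
t 8.53 pos [0.6436 0.2143 0.1112] w 0.0448 turn [ 0.009 -0.003 -0.002]
[0.56 0.   0.12] [-0.752 -0.149 -0.032]
[ 0.4515 -0.341   0.12  ] [-1.935 -0.306 -0.036]
[ 0.4515 -0.341   0.009 ] [-1.935 -0.308  0.334]
```

Request:
step_arm --targets '[[[-0.1,-0.01,-0.03],[0,0,0]],[[-0.22,-0.03,-0.03],[0,0,0]],[[-0.34,-0.05,-0.03],[0,0,0]],[[-0.46,-0.07,-0.03],[0,0,0]],[[-0.58,-0.09,-0.03],[0,0,0]],[[-0.7,-0.11,-0.03],[0,0,0]],[[-0.82,-0.13,-0.03],[0,0,0]],[[-0.94,-0.15,-0.03],[0,0,0]],[[-0.97,-0.155,-0.03],[0,0,0]],[[-0.97,-0.155,-0.03],[0,0,0]]]'

```text
time_s: 9.37
position: [0.544, -0.0664, 0.1144]
tool_rot: [[0.179, 0.984, -0.002], [0.984, -0.179, 0.0], [0.0, -0.002, -1.0]]
ft_force: [0.1, 0.1, -1.7]
grip_width: 0.0448
gripper_force: 41.2
```

Request:
step_arm --targets '[[[-0.1,-0.01,0],[0,0,0]],[[-0.22,-0.03,0],[0,0,0]],[[-0.34,-0.05,0],[0,0,0]],[[-0.46,-0.07,0],[0,0,0]],[[-0.58,-0.09,0],[0,0,0]],[[-0.7,-0.11,0],[0,0,0]],[[-0.82,-0.13,0],[0,0,0]],[[-0.94,-0.15,0],[0,0,0]],[[-0.96,-0.155,0],[0,0,0]],[[-0.96,-0.155,0],[0,0,0]]]'

```text
time_s: 10.2
position: [0.4486, -0.3406, 0.1144]
tool_rot: [[0.178, 0.984, -0.001], [0.984, -0.178, 0.001], [0.001, -0.001, -1.0]]
ft_force: [0.4, 0.3, -1.1]
grip_width: 0.0447
gripper_force: 41.2
```

```bash
python3 go.py -10  .4515 -.341 .12 .4515 -.341 .009
```

```text
t 10.2 pos [ 0.4486 -0.3406  0.1144] w 0.0447 turn [-0.001 -0.001 -0.005]
[ 0.4515 -0.341   0.12  ] [ 0.     0.01  -0.019]
[ 0.4515 -0.341   0.009 ] [0.    0.01  0.351]
```

Request:
step_arm --targets '[[[0,0.01,0.08],[0,0,0]],[[0,0.01,0.17],[0,0,0]],[[0,0.01,0.25],[0,0,0]],[[0,0.01,0.3],[0,0,0]],[[0,0.01,0.33],[0,0,0]],[[0,0.01,0.345],[0,0,0]],[[0,0.01,0.35],[0,0,0]],[[0,0.01,0.35],[0,0,0]],[[0,0.01,0.35],[0,0,0]]]'

```text
time_s: 10.95
position: [0.4523, -0.3403, 0.0111]
tool_rot: [[0.175, 0.985, 0.001], [0.985, -0.175, -0.001], [-0.001, 0.001, -1.0]]
ft_force: [-0.2, -0.3, -2.6]
grip_width: 0.0448
gripper_force: 41.3
```

```bash
python3 go.py -10  .4515 -.341 .0095; python3 - <<'E'
from rig import get_image
import cv2
cv2.imwrite('pics/w4.png',get_image('wrist')['img'][...,::-1])
E
```

```text
t 10.95 pos [ 0.4523 -0.3403  0.0111] w 0.0448 turn [ 0.002  0.001 -0.002]
[ 0.4515 -0.341   0.0095] [-0.003 -0.002  0.005]
```

View pics/w4.png

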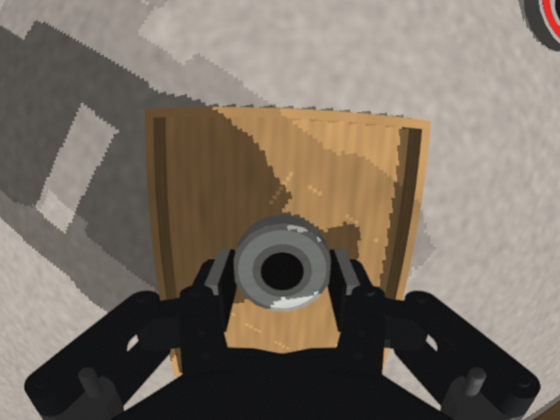

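The silver ring at (282,272) is just above the carton floor and centred between its sides. I lower the last 1.5 mm, release, and head for red_1.

Request:
step_arm --targets '[[[0,0,0.004],[0,0,0]],[[0,0,0.007],[0,0,0]],[[0,0,0.007],[0,0,0]]]'

```text
time_s: 11.25
position: [0.4521, -0.3406, 0.0094]
tool_rot: [[0.176, 0.984, 0.001], [0.984, -0.176, -0.001], [-0.001, 0.001, -1.0]]
ft_force: [-0.5, 2.4, 8.0]
grip_width: 0.0448
gripper_force: 42.2
```

Request:
step_arm --targets '[[[0,0,0],[0,0,0]],[[0,0,0],[0,0,0]],[[0,0,0],[0,0,0]],[[0,0,0],[0,0,0]],[[0,0,0],[0,0,0]],[[0,0,-0.05],[0,0,0]],[[0,0,-0.15],[0,0,0]],[[0,0,-0.27],[0,0,0]],[[0,0,-0.32],[0,0,0]],[[0,0,-0.32],[0,0,0]]]' --jaw 65

```text
time_s: 12.08
position: [0.453, -0.3415, 0.1079]
tool_rot: [[0.175, 0.984, 0.005], [0.984, -0.175, -0.005], [-0.004, 0.006, -1.0]]
ft_force: [0.9, 0.4, 0.6]
grip_width: 0.0651
gripper_force: 0.0
```

```bash
python3 go.py -10 .639 -.2225 .1 .639 -.2225 .04
```

```text
t 12.08 pos [ 0.453  -0.3415  0.1079] w 0.0651 turn [ 0.007  0.006 -0.002]
[ 0.639  -0.2225  0.1   ] [0.499 0.541 0.027]
[ 0.639  -0.2225  0.04  ] [0.5   0.54  0.227]
```

Request:
step_arm --targets '[[[0.08,0.09,0],[0,0,0]],[[0.17,0.18,0],[0,0,0]],[[0.26,0.28,0],[0,0,0]],[[0.35,0.38,0],[0,0,0]],[[0.44,0.48,0],[0,0,0]],[[0.5,0.54,0.04],[0,0,0]],[[0.5,0.54,0.12],[0,0,0]],[[0.5,0.54,0.2],[0,0,0]],[[0.5,0.54,0.22],[0,0,0]],[[0.5,0.54,0.22],[0,0,0]]]'

```text
time_s: 12.92
position: [0.6363, -0.2204, 0.0353]
tool_rot: [[0.176, 0.984, -0.005], [0.984, -0.176, 0.003], [0.002, -0.005, -1.0]]
ft_force: [0.1, 0.3, -0.1]
grip_width: 0.0649
gripper_force: 0.0
```

```bash
python3 look.py; python3 go.py -10 .639 -.2225 .004
```

```text
bearing [ 0.6405 -0.2232] span [0.0465 0.047 ] z 0.0136 rgb [90. 37. 31.]
t 12.97 pos [ 0.6372 -0.2211  0.0374] w 0.065 turn [-0.002 -0.001 -0.003]
[ 0.639  -0.2225  0.004 ] [-0.004  0.007  0.111]
```

Request:
step_arm --targets '[[[-0.004,0.009,0.05],[0,0,0]],[[-0.004,0.009,0.09],[0,0,0]],[[-0.004,0.009,0.11],[0,0,0]],[[-0.004,0.009,0.111],[0,0,0]],[[-0.004,0.009,0.111],[0,0,0]]]'

```text
time_s: 13.38
position: [0.6399, -0.2227, 0.0045]
tool_rot: [[0.176, 0.984, -0.001], [0.984, -0.176, 0.0], [0.0, -0.001, -1.0]]
ft_force: [-1.0, -0.1, -0.5]
grip_width: 0.0654
gripper_force: 0.0
```

Request:
step_arm --targets '[[[0,0,0],[0,0,0]],[[0,0,0],[0,0,0]],[[0,0,0],[0,0,0]],[[0,0,0],[0,0,0]],[[0,0,0],[0,0,0]],[[0,0,-0.03],[0,0,0]],[[0,0,-0.1],[0,0,0]],[[0,0,-0.22],[0,0,0]],[[0,0,-0.32],[0,0,0]],[[0,0,-0.36],[0,0,0]]]' --jaw 20

```text
time_s: 14.22
position: [0.6413, -0.2232, 0.118]
tool_rot: [[0.175, 0.984, 0.006], [0.984, -0.175, -0.003], [-0.002, 0.006, -1.0]]
ft_force: [0.6, 0.2, 0.0]
grip_width: 0.0444
gripper_force: 41.1
```

```bash
python3 held.py; python3 go.py -10 .4862 .3924 .12
```

```text
pos [ 0.6416 -0.2234  0.1188] n 6623 top z(tool) -0.0068 tilt [0.006 0.002] x range [-0.0222  0.0226]
plug [-0.0001  0.0009 -0.0074] 1256
t 14.27 pos [ 0.6416 -0.2234  0.1188] w 0.0446 turn [ 0.01   0.003 -0.002]
[0.4862 0.3924 0.12  ] [ 1.93  -0.87  -0.016]
```

Grip looks 2–3 mm shallower here; I'll raise the grip force for the carry and re-measure midway.

Request:
step_arm --targets '[[[0.06,-0.03,-0.03],[0,0,0]],[[0.16,-0.08,-0.06],[0,0,0]],[[0.27,-0.12,-0.06],[0,0,0]],[[0.38,-0.17,-0.06],[0,0,0]],[[0.49,-0.22,-0.06],[0,0,0]],[[0.6,-0.27,-0.06],[0,0,0]],[[0.71,-0.32,-0.06],[0,0,0]],[[0.82,-0.37,-0.06],[0,0,0]],[[0.92,-0.42,-0.06],[0,0,0]],[[0.96,-0.435,-0.06],[0,0,0]]]' --jaw 20 --grip_force 70

```text
time_s: 15.1
position: [0.5599, 0.0875, 0.1303]
tool_rot: [[0.173, 0.985, -0.003], [0.985, -0.173, 0.001], [0.001, -0.003, -1.0]]
ft_force: [0.5, 0.0, -1.1]
grip_width: 0.0431
gripper_force: 71.2
```

Request:
step_arm --targets '[[[0.06,-0.03,0],[0,0,0]],[[0.16,-0.08,0],[0,0,0]],[[0.27,-0.12,0],[0,0,0]],[[0.38,-0.17,0],[0,0,0]],[[0.49,-0.22,0],[0,0,0]],[[0.6,-0.27,0],[0,0,0]],[[0.71,-0.32,0],[0,0,0]],[[0.82,-0.37,0],[0,0,0]],[[0.93,-0.42,0],[0,0,0]],[[0.96,-0.435,0],[0,0,0]]]'

```text
time_s: 15.93
position: [0.4824, 0.394, 0.13]
tool_rot: [[0.172, 0.985, -0.001], [0.985, -0.172, 0.001], [0.0, -0.001, -1.0]]
ft_force: [-0.9, -0.1, -1.2]
grip_width: 0.0432
gripper_force: 71.2
```

```bash
python3 held.py; python3 go.py -10 .4862 .3924 .04
```

```text
pos [0.4824 0.3936 0.1299] n 6627 top z(tool) -0.0075 tilt [0.007 0.   ] x range [-0.0218  0.0229]
plug [ 0.0001  0.0011 -0.008 ] 1249
t 15.98 pos [0.4824 0.3936 0.1299] w 0.0432 turn [-0.002 -0.     0.003]
[0.4862 0.3924 0.04  ] [-0.002  0.013  0.3  ]
```

Request:
step_arm --targets '[[[0,0.013,0.08],[0,0,0]],[[0,0.013,0.18],[0,0,0]],[[0,0.013,0.27],[0,0,0]],[[0,0.013,0.33],[0,0,0]],[[0,0.013,0.37],[0,0,0]],[[0,0.013,0.388],[0,0,0]],[[0,0.013,0.392],[0,0,0]],[[0,0.013,0.392],[0,0,0]],[[0,0.013,0.392],[0,0,0]]]'

```text
time_s: 16.73
position: [0.4887, 0.3897, 0.0144]
tool_rot: [[0.176, 0.984, 0.002], [0.984, -0.176, 0.001], [0.001, 0.002, -1.0]]
ft_force: [0.7, -1.1, -1.5]
grip_width: 0.0433
gripper_force: 71.2
```

```bash
python3 held.py; python3 go.py -10 .4862 .3924 .0105;python3 - <<'E'
from rig import get_image
import cv2
cv2.imwrite('pics/w5.png',get_image('wrist')['img'][...,::-1])
E
```

```text
pos [0.4887 0.3898 0.0145] n 7406 top z(tool) -0.007 tilt [ 0.038 -0.001] x range [-0.0223  0.0411]
plug [-0.0003  0.0013 -0.0079] 1247
t 16.78 pos [0.4887 0.3898 0.0145] w 0.0434 turn [ 0.002 -0.002 -0.002]
[0.4862 0.3924 0.0105] [ 0.007 -0.01   0.013]
```

View pics/w5.png

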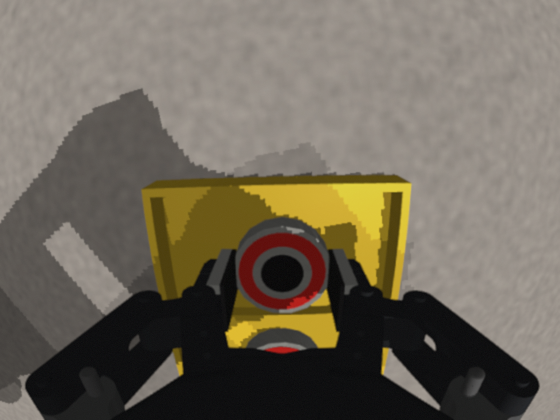

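The red ring at (283,272) is in the far bay, between the wall at y=182 and the divider at y≈312. red_2 is visible behind it at (282,348). I lower the last few millimetres and release.

Request:
step_arm --targets '[[[0.005,0,0.006],[0,0,0]],[[0.005,0,0.011],[0,0,0]],[[0.005,0,0.012],[0,0,0]],[[0.005,0,0.012],[0,0,0]]]'

```text
time_s: 17.17
position: [0.4885, 0.3914, 0.0102]
tool_rot: [[0.175, 0.985, 0.001], [0.985, -0.175, 0.001], [0.001, 0.001, -1.0]]
ft_force: [-0.7, 0.5, 4.9]
grip_width: 0.0427
gripper_force: 72.0
```

Request:
step_arm --targets '[[[0,0,0],[0,0,0]],[[0,0,0],[0,0,0]],[[0,0,0],[0,0,0]],[[0,0,0],[0,0,0]],[[0,0,0],[0,0,0]],[[0,0,-0.05],[0,0,0]],[[0,0,-0.15],[0,0,0]],[[0,0,-0.27],[0,0,0]],[[0,0,-0.32],[0,0,0]],[[0,0,-0.32],[0,0,0]]]' --jaw 65 --grip_force 50

```text
time_s: 18.0
position: [0.4898, 0.3919, 0.1099]
tool_rot: [[0.175, 0.984, 0.007], [0.984, -0.175, 0.004], [0.005, 0.006, -1.0]]
ft_force: [-0.2, 0.8, 0.2]
grip_width: 0.0651
gripper_force: 0.0
```

```bash
python3 go.py -10 .4485 .1215 .1 .4485 .1215 .04
```

```text
t 18.0 pos [0.4898 0.3919 0.1099] w 0.0651 turn [ 0.008 -0.006 -0.002]
[0.4485 0.1215 0.1   ] [-0.912  0.022  0.029]
[0.4485 0.1215 0.04  ] [-0.913  0.021  0.229]
```

Next is black_1.

Request:
step_arm --targets '[[[-0.12,0,0],[0,0,0]],[[-0.24,0,0],[0,0,0]],[[-0.36,0.01,0],[0,0,0]],[[-0.48,0.01,0],[0,0,0]],[[-0.6,0.015,0],[0,0,0]],[[-0.72,0.02,0],[0,0,0]],[[-0.84,0.02,0],[0,0,0]],[[-0.913,0.02,0.06],[0,0,0]],[[-0.913,0.02,0.15],[0,0,0]],[[-0.913,0.02,0.2],[0,0,0]]]'

```text
time_s: 18.83
position: [0.4449, 0.119, 0.0435]
tool_rot: [[0.178, 0.984, -0.003], [0.984, -0.178, -0.0], [-0.0, -0.003, -1.0]]
ft_force: [-0.3, -0.5, -0.2]
grip_width: 0.0651
gripper_force: 0.0
```

Request:
step_arm --targets '[[[0,0,0.02],[0,0,0]],[[0,0,0.02],[0,0,0]],[[0,0,0.02],[0,0,0]]]'

```text
time_s: 19.08
position: [0.4462, 0.1205, 0.0397]
tool_rot: [[0.175, 0.985, -0.0], [0.985, -0.175, -0.0], [-0.0, -0.0, -1.0]]
ft_force: [0.5, 0.3, -0.1]
grip_width: 0.0649
gripper_force: 0.0
```

```bash
python3 look.py; python3 go.py -10 .4485 .1215 .0035
```

```text
bearing [0.4486 0.1215] span [0.0465 0.0469] z 0.0136 rgb [30. 30. 29.]
t 19.13 pos [0.4465 0.1206 0.0401] w 0.0648 turn [ 0.001 -0.    -0.002]
[0.4485 0.1215 0.0035] [0.004 0.006 0.122]
```

Request:
step_arm --targets '[[[0.004,0.006,0.05],[0,0,0]],[[0.004,0.006,0.09],[0,0,0]],[[0.004,0.006,0.12],[0,0,0]],[[0.004,0.006,0.122],[0,0,0]],[[0.004,0.006,0.122],[0,0,0]]]'

```text
time_s: 19.55
position: [0.4482, 0.1213, 0.0032]
tool_rot: [[0.175, 0.985, -0.0], [0.985, -0.175, 0.0], [0.0, -0.0, -1.0]]
ft_force: [-0.6, -0.5, 0.3]
grip_width: 0.0652
gripper_force: 0.0
```

Request:
step_arm --targets '[[[0,0,0],[0,0,0]],[[0,0,0],[0,0,0]],[[0,0,0],[0,0,0]],[[0,0,0],[0,0,0]],[[0,0,0],[0,0,0]],[[0,0,-0.03],[0,0,0]],[[0,0,-0.1],[0,0,0]],[[0,0,-0.22],[0,0,0]],[[0,0,-0.32],[0,0,0]],[[0,0,-0.36],[0,0,0]]]' --jaw 20

```text
time_s: 20.38
position: [0.4494, 0.1213, 0.1155]
tool_rot: [[0.175, 0.984, 0.006], [0.985, -0.175, 0.0], [0.001, 0.006, -1.0]]
ft_force: [0.2, -0.4, -1.3]
grip_width: 0.0445
gripper_force: 51.3
```

```bash
python3 held.py; python3 go.py -10 .668 .018 .11 .668 .018 .02
```

```text
pos [0.4498 0.1213 0.116 ] n 6786 top z(tool) -0.0088 tilt [0.008 0.001] x range [-0.0214  0.0234]
plug [ 0.0024 -0.0001 -0.009 ] 3235
t 20.43 pos [0.4498 0.1213 0.116 ] w 0.0444 turn [ 0.01  -0.002 -0.002]
[0.668 0.018 0.11 ] [-0.212  0.776  0.026]
[0.668 0.018 0.02 ] [-0.212  0.774  0.326]
```

Request:
step_arm --targets '[[[-0.02,0.1,0],[0,0,0]],[[-0.05,0.2,0],[0,0,0]],[[-0.08,0.31,0],[0,0,0]],[[-0.11,0.42,0],[0,0,0]],[[-0.14,0.53,0],[0,0,0]],[[-0.17,0.64,0],[0,0,0]],[[-0.2,0.74,0],[0,0,0]],[[-0.212,0.775,0.05],[0,0,0]],[[-0.212,0.775,0.15],[0,0,0]],[[-0.212,0.775,0.22],[0,0,0]]]'

```text
time_s: 21.27
position: [0.6656, 0.0172, 0.0426]
tool_rot: [[0.176, 0.984, -0.002], [0.984, -0.176, 0.0], [-0.0, -0.002, -1.0]]
ft_force: [-0.3, 0.3, -1.0]
grip_width: 0.0444
gripper_force: 51.4
```

Request:
step_arm --targets '[[[0,0,0.06],[0,0,0]],[[0,0,0.1],[0,0,0]],[[0,0,0.1],[0,0,0]],[[0,0,0.1],[0,0,0]]]'

```text
time_s: 21.6
position: [0.6658, 0.0178, 0.015]
tool_rot: [[0.175, 0.984, -0.001], [0.984, -0.175, 0.0], [-0.0, -0.001, -1.0]]
ft_force: [-0.4, 0.0, -1.2]
grip_width: 0.0442
gripper_force: 51.4
```

```bash
python3 go.py -10 .668 .018 .009;python3 - <<'E'
from rig import get_image
import cv2
cv2.imwrite('pics/w6.png',get_image('wrist')['img'][...,::-1])
E
```

```text
t 21.6 pos [0.6658 0.0178 0.015 ] w 0.0442 turn [-0.001  0.    -0.002]
[0.668 0.018 0.009] [0.002 0.007 0.02 ]
```

View pics/w6.png

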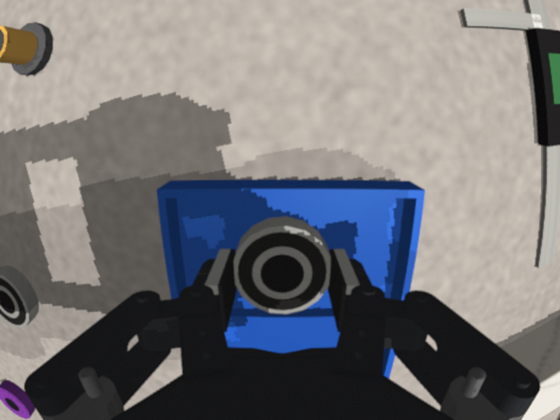

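The black ring at (283,270) is in the blue tray's upper bay, with the divider at y≈312, the wall at y≈185, and room on both sides. I set it down.

Request:
step_arm --targets '[[[0,0.007,0.008],[0,0,0]],[[0,0.007,0.016],[0,0,0]],[[0,0.007,0.019],[0,0,0]],[[0,0.007,0.019],[0,0,0]]]'

```text
time_s: 21.98
position: [0.6679, 0.0174, 0.0095]
tool_rot: [[0.175, 0.984, 0.0], [0.984, -0.175, -0.0], [-0.0, 0.0, -1.0]]
ft_force: [-0.0, -0.2, -1.2]
grip_width: 0.0444
gripper_force: 51.4
```

Request:
step_arm --targets '[[[0,0,0],[0,0,0]],[[0,0,0],[0,0,0]],[[0,0,0],[0,0,0]],[[0,0,0],[0,0,0]],[[0,0,0],[0,0,0]],[[0,0,-0.05],[0,0,0]],[[0,0,-0.15],[0,0,0]],[[0,0,-0.27],[0,0,0]],[[0,0,-0.32],[0,0,0]],[[0,0,-0.32],[0,0,0]]]' --jaw 65

```text
time_s: 22.82
position: [0.6697, 0.0172, 0.11]
tool_rot: [[0.175, 0.984, 0.008], [0.984, -0.175, -0.001], [0.0, 0.008, -1.0]]
ft_force: [1.4, -0.0, -1.1]
grip_width: 0.0646
gripper_force: 0.0
```

```bash
python3 go.py -10 .4598 .011 .1 .4598 .011 .04
```

```text
t 22.82 pos [0.6697 0.0172 0.11  ] w 0.0646 turn [ 0.01  -0.    -0.002]
[0.4598 0.011  0.1   ] [-0.143 -0.686  0.028]
[0.4598 0.011  0.04  ] [-0.143 -0.687  0.228]
```

Request:
step_arm --targets '[[[-0.03,-0.12,0],[0,0,0]],[[-0.05,-0.24,0],[0,0,0]],[[-0.07,-0.36,0],[0,0,0]],[[-0.1,-0.48,0],[0,0,0]],[[-0.12,-0.6,0],[0,0,0]],[[-0.143,-0.687,0.03],[0,0,0]],[[-0.143,-0.687,0.12],[0,0,0]],[[-0.143,-0.687,0.2],[0,0,0]],[[-0.143,-0.687,0.22],[0,0,0]],[[-0.143,-0.687,0.22],[0,0,0]]]'

```text
time_s: 23.65
position: [0.4565, 0.0115, 0.0379]
tool_rot: [[0.176, 0.984, -0.004], [0.984, -0.176, 0.001], [0.0, -0.004, -1.0]]
ft_force: [-1.0, -0.3, 0.6]
grip_width: 0.0648
gripper_force: 0.0
```

```bash
python3 look.py; python3 go.py -10 .46 .011 .0035
```

```text
bearing [0.4609 0.0105] span [0.0462 0.0473] z 0.0136 rgb [30. 30. 29.]
t 23.7 pos [0.4574 0.0114 0.039 ] w 0.0649 turn [-0.002 -0.    -0.002]
[0.46   0.011  0.0035] [0.    0.009 0.118]
```

Request:
step_arm --targets '[[[0,0.01,0.05],[0,0,0]],[[0,0.01,0.09],[0,0,0]],[[0,0.01,0.115],[0,0,0]],[[0,0.01,0.117],[0,0,0]],[[0,0.01,0.117],[0,0,0]]]'

```text
time_s: 24.12
position: [0.4607, 0.0108, 0.0046]
tool_rot: [[0.175, 0.985, 0.0], [0.985, -0.175, -0.0], [-0.0, 0.0, -1.0]]
ft_force: [-0.6, -0.4, -0.3]
grip_width: 0.0647
gripper_force: 0.0
```

Request:
step_arm --targets '[[[0,0,0],[0,0,0]],[[0,0,0],[0,0,0]],[[0,0,0],[0,0,0]],[[0,0,0],[0,0,0]],[[0,0,0],[0,0,0]],[[0,0,-0.03],[0,0,0]],[[0,0,-0.1],[0,0,0]],[[0,0,-0.22],[0,0,0]],[[0,0,-0.32],[0,0,0]],[[0,0,-0.36],[0,0,0]]]' --jaw 20

```text
time_s: 24.95
position: [0.4616, 0.0106, 0.1166]
tool_rot: [[0.175, 0.985, 0.006], [0.985, -0.175, -0.001], [-0.0, 0.006, -1.0]]
ft_force: [0.3, -1.2, -0.9]
grip_width: 0.0446
gripper_force: 51.3
```

```bash
python3 held.py; python3 go.py -10 .656 -.054 .11 .656 -.054 .02
```

```text
pos [0.4621 0.0105 0.1171] n 6650 top z(tool) -0.0075 tilt [0.008 0.002] x range [-0.022   0.0226]
plug [ 0.0017 -0.0001 -0.0077] 3152
t 25.0 pos [0.4621 0.0105 0.1171] w 0.0443 turn [ 0.01   0.001 -0.002]
[ 0.656 -0.054  0.11 ] [-0.099  0.674  0.029]
[ 0.656 -0.054  0.02 ] [-0.098  0.672  0.329]
```

Request:
step_arm --targets '[[[-0.01,0.1,0],[0,0,0]],[[-0.03,0.2,0],[0,0,0]],[[-0.04,0.31,0],[0,0,0]],[[-0.06,0.42,0],[0,0,0]],[[-0.08,0.53,0],[0,0,0]],[[-0.09,0.63,0],[0,0,0]],[[-0.1,0.673,0.02],[0,0,0]],[[-0.1,0.673,0.1],[0,0,0]],[[-0.1,0.673,0.18],[0,0,0]],[[-0.1,0.673,0.23],[0,0,0]]]'

```text
time_s: 25.83
position: [0.6527, -0.0539, 0.0402]
tool_rot: [[0.176, 0.984, -0.004], [0.984, -0.176, 0.001], [0.0, -0.004, -1.0]]
ft_force: [-0.5, 1.2, -1.5]
grip_width: 0.0441
gripper_force: 51.5
```

Request:
step_arm --targets '[[[0,0,0.06],[0,0,0]],[[0,0,0.09],[0,0,0]],[[0,0,0.09],[0,0,0]],[[0,0,0.09],[0,0,0]]]'

```text
time_s: 26.17
position: [0.6539, -0.0541, 0.0163]
tool_rot: [[0.175, 0.984, -0.0], [0.984, -0.175, 0.0], [0.0, -0.001, -1.0]]
ft_force: [0.6, 0.1, -1.2]
grip_width: 0.0441
gripper_force: 51.5
```

```bash
python3 go.py -10 .656 -.054 .0105;python3 - <<'E'
from rig import get_image
import cv2
cv2.imwrite('pics/w7.png',get_image('wrist')['img'][...,::-1])
E
```

```text
t 26.17 pos [ 0.6539 -0.0541  0.0163] w 0.0441 turn [-0.001 -0.    -0.002]
[ 0.656  -0.054   0.0105] [0.002 0.007 0.019]
```

View pics/w7.png

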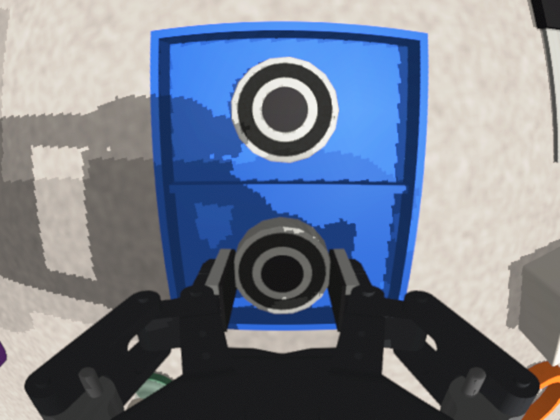

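black_1 at (285,109) lies flat in the upper bay. black_2 at (282,270) is over the lower bay, clear of the divider at y=184. I set it down and retreat.

Request:
step_arm --targets '[[[0,0.007,0.008],[0,0,0]],[[0,0.007,0.015],[0,0,0]],[[0,0.007,0.018],[0,0,0]],[[0,0.007,0.018],[0,0,0]]]'

```text
time_s: 26.55
position: [0.656, -0.0545, 0.0109]
tool_rot: [[0.175, 0.984, 0.0], [0.984, -0.175, -0.0], [-0.0, 0.0, -1.0]]
ft_force: [0.1, 0.1, -0.9]
grip_width: 0.0446
gripper_force: 51.5
```

Request:
step_arm --targets '[[[0,0,0],[0,0,0]],[[0,0,0],[0,0,0]],[[0,0,0],[0,0,0]],[[0,0,0],[0,0,0]],[[0,0,0],[0,0,0]],[[0,0,-0.05],[0,0,0]],[[0,0,-0.15],[0,0,0]],[[0,0,-0.27],[0,0,0]],[[0,0,-0.39],[0,0,0]],[[0,0,-0.5],[0,0,0]]]' --jaw 65

```text
time_s: 27.38
position: [0.656, -0.0545, 0.1631]
tool_rot: [[0.175, 0.984, 0.001], [0.984, -0.175, -0.0], [-0.0, 0.001, -1.0]]
ft_force: [-0.0, 0.2, 1.0]
grip_width: 0.0649
gripper_force: 0.0
```

Request:
step_arm --targets '[[[-0.1,-0.1,-0.05],[0,0,0]],[[-0.2,-0.2,-0.1],[0,0,0]],[[-0.3,-0.3,-0.15],[0,0,0]],[[-0.4,-0.4,-0.2],[0,0,0]],[[-0.5,-0.5,-0.2],[0,0,0]],[[-0.6,-0.6,-0.2],[0,0,0]],[[-0.7,-0.7,-0.2],[0,0,0]],[[-0.8,-0.75,-0.2],[0,0,0]],[[-0.9,-0.75,-0.2],[0,0,0]],[[-0.9,-0.75,-0.2],[0,0,0]]]'

```text
time_s: 28.22
position: [0.3851, -0.2855, 0.2212]
tool_rot: [[0.181, 0.984, 0.0], [0.984, -0.181, -0.003], [-0.002, 0.001, -1.0]]
ft_force: [-0.2, 1.2, -0.8]
grip_width: 0.0651
gripper_force: 0.0
```

```bash
python3 - <<'E'
from h import *
from rig import get_image
d=get_image('top');P=cloud(d);img=d['img'];cv2.imwrite('pics/top1.png',img[...,::-1])
tr=dict(blue=(.6615,-.0182,-10),yel=(.4805,.3563,-9),cart=(.4515,-.341,-12.4))
for n,x,y,k in [('black_1',.668,.018,'blue'),('black_2',.656,-.054,'blue'),('red_2',.476,.321,'yel'),('red_1',.4885,.391,'yel'),('metal',.452,-.34,'cart')]:
    m=(np.hypot(P[...,0]-x,P[...,1]-y)<.03)&(P[...,2]>.0125)&(P[...,2]<.03)
    q=P[m];q=q[np.hypot(*(q[:,:2]-np.median(q[:,:2],0)).T)<.024]
    f=np.linalg.lstsq(np.c_[q[:,:2]-q[:,:2].mean(0),np.ones(len(q))],q[:,2],rcond=None)[0]
    c=q[:,:2].mean(0);a=np.radians(tr[k][2]);e=c-np.array(tr[k][:2]);R=np.array([[np.cos(a),np.sin(a)],[-np.sin(a),np.cos(a)]])
    print(n,c.round(4),'top z',np.median(q[:,2]).round(4),'slope',f[:2].round(3),'in tray',(R@e).round(4),len(q))
E
```

```text
black_1 [0.6655 0.0166] top z 0.0173 slope [-0.003  0.011] in tray [-0.0021  0.035 ] 385
black_2 [ 0.6535 -0.0558] top z 0.0175 slope [-0.008 -0.009] in tray [-0.0013 -0.0384] 387
red_2 [0.4743 0.3184] top z 0.0175 slope [-0.002  0.019] in tray [-0.0002 -0.0384] 429
red_1 [0.4868 0.3884] top z 0.0173 slope [-0.001  0.018] in tray [0.0013 0.0327] 437
metal [ 0.4506 -0.3393] top z 0.0176 slope [ 0.007 -0.013] in tray [-0.0012  0.0014] 428
```

View pics/top1.png

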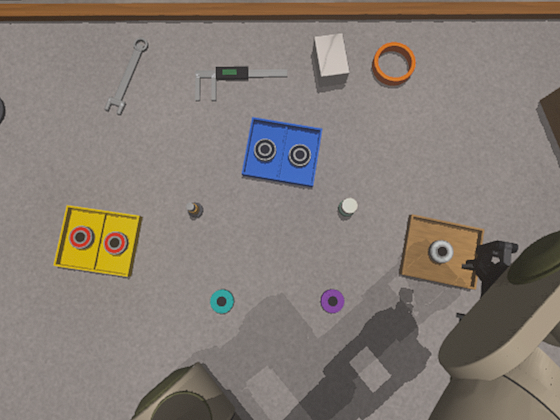

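All five are flat and in place: blacks at (265,150) and (299,155), reds at (80,238) and (115,243), metal at (441,253). The gauge (195,210), the jar (348,207) and the look-alikes haven't moved.

```bash
python3 -c "
from rig import close_job
print(close_job())"
```

```text
the job is handed in; nothing more can be done
None
```

I sorted all five bearings and handed the job in at about 28 s: the final top view shows each one flat in its correct tray or carton, and the plug gauge and grease jar still standing where they were, though no pass/fail result was returned.

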